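# Push the toothbrush case past the steriliser's spring flap

### The arm

A 6-joint arm with a two-finger parallel gripper is mounted at the origin on the work surface. World frame = base frame: x ahead of the robot, y to its left, z up, the work surface at z = 0. Lengths are in mm, angles in rad, forces in N, time in s.
With the tool pointing down it reaches from about 400 to 925 mm from the base axis. Payload 12.5 kg.
Tool frame: the origin (TCP) lies on the centre line of the jaws, within the pads' length; the fingertips stand 8 mm ahead of it and the grasp point (between the pads) lies 11 mm behind it; z points along the fingers, x is the direction in which the jaws open and shut, and the axes are right-handed (so a half turn about z gives the same grasp; the last joint's range is limited). The gripper opens to 95 mm and grips with 3 to 60 N. Pads are 20 mm wide; open, the fingers measure 119 mm over their backs; the gripper's body (75 mm by 180 mm) begins 59 mm behind the grasp point.
Start: joints at [1.045, 0.491, 1.559, -0, 1.092, -0.106], TCP at [254.722, 570.756, 222.661] pointing down, gripper open.
Joint ranges: [-3.1, 3.1], [-0.84, 2.19], [0.05, 2.79], [-1.13, 4.28], [0.06, 2.93], [-2.69, 2.69]. Speed limits (rad/s): [2.22, 2.22, 2.79, 3.14, 3.14, 3.14].

### API

Orientations are given as [roll, pitch, yaw] about the fixed x, y, z axes, in that order (R = Rz(yaw) Ry(pitch) Rx(roll)).
In Python, from cell import env gives the robot as it stands. The module is installed in compiled form; this text tells all that it offers.
- The arm moves only by the tool send_rows, never from a script. Its argument "moves" is a list that holds one entry, the list of rows, each a list of 6 numbers: the shift along the tool's x, y, z as a fraction of full scale, then the turn, a rotation vector about the tool's x, y, z as a fraction of full scale. A call has 1 to 12 rows; each row is the pose to reach, as a shift and turn from the pose commanded when the call began, along the tool's axes at that moment; what a row does not reach only later rows make up. Full scale, the value 1, is 0.3 m for a shift and 90 degrees for a turn. A row lasts 1/12 s, in which the tool goes at most 41.7 mm and 7.16 degrees, less where a joint would pass 70% of its speed; a pose out of reach is approached as far as the arm can. A call with a number of a shift or a turn outside -1 to 1 is refused whole. A call with a gripper value outside its range is refused whole. "grip" is the gripper's target within -1 to 1 (shut at 1, half-way at 0, fully open at -1), set as the call begins (left out, the last holds). The fingers move at their own pace and stop on an object; the grip force is fixed at half the most. Time passes only in rows, so rows that repeat a pose let the fingers close. It gives the time, the measured TCP pose, the force and the opening at its end, in the units of the state.
- env.state(): the state, without advancing time (a new reading comes with each control period).
- env.read_camera(name): name is "side" or "top" or "wrist"; returns a dict with "image" (420x560x3 uint8, red, green, blue), "mtx" (3x3 intrinsics, pixels), "T" (4x4, takes a point from camera to world coordinates); the wrist camera has in their place "mount" (4x4, takes a point from camera to tool coordinates, whose origin is the TCP and whose axes are the tool frame's). Camera axes: x right, y up, looking along -z (the intrinsics and any distortion apply to the point x, -y, -z); pixel columns grow to the right and rows downward; lengths in mm; the calibration is good to about 2 mm. The wrist camera is an equidistant fisheye: a pixel r from the principal point sees the ray r / f radians off the axis. A picture is of the moment at which its call begins: read the wrist's pose just before it. There is no depth.
- env.job_done(): hands the job in, once; it reports no verdict.
Trained networks look in the newest picture that a camera, given by its name, has taken for a name from the list of things; names that differ only in an ending like _2 or _b are one class to them, and where a whole thing is asked for, a point or a joint stands for the part that bears it (a point fixed in the world has none). Each returns a list of dicts, best first, with "confidence" (0 to 1); they miss things now and then, are a little off and sometimes report something else, mostly with a low value. They report only what shows in the picture. A call takes as long as a camera call. They do not tell look-alikes from the thing itself.
- env.look_for(camera, thing): "xy" ([column, row] in pixels, amid what is visible of it).
- env.outline_of(camera, thing): "region" (420x560 bool, what is visible of it) and "xy" ([column, row] in pixels, amid what is visible of it).
The state is a dict: "t": time; "joints": joint angles; "qvel": joint speeds; "tau": joint torques, N m; "eef_pos": TCP position; "tcp_rot": TCP orientation; "ft_force": force on the tool from outside, world axes, zero at the start; "moment": the same for the moment, N m; "opening": opening from 0.0 (shut) to 1.0 (fully open).
Only numpy, scipy, OpenCV 4.12 (cv2) and the standard library are available. Lean on these libraries where they do the work, as an engineer would, in place of code of your own. Each camera call takes 0.05 s, during which the arm holds its last target. There are 200 camera calls.

### The job

Put the travel toothbrush case away in the steriliser without grasping it: with one finger push the spring flap down by its press plate and keep it down, and with the other finger push the case along its lane, past the opened flap, until the whole case is behind it. Then take the fingers away so that the flap springs fully shut behind the case. Only push the case, gently: do not pinch, lift or tip it, and leave the other bathroom things where they are.

Things in the scene. Friction and masses are not known exactly. Their poses are not given: they have to be found in the camera images.
- steriliser: Grey plastic toothbrush steriliser, fixed on a marble slab whose top is 12 mm above the work surface. Origin: on its underside, below the middle of its mouth (where the flap's leaf stands). Own x = the way the case is pushed in, y = left, z up. Sizes below are in this frame, mm. Left of the hood is a housing, x 40 to 146, y 24 to 84, 48 high.
- lane (a point): Middle of the mouth at lane floor level (0, 0, 32). The lane is level, straight along own x, from x = -238 to 156, between 4 mm high rails whose inner faces are at y = -17 and 17. An 8 mm slot in the floor at x = -2 to 6 lets the flap's leaf sink; the case bridges it.
- hood (a point): Middle of the hood's front edge, on its roof (30, 0, 65). The hood covers the lane from x = 30 to 156: inside 30 high, outer y -22 to 22, clear roof with edge strips up to z = 71, end wall at x = 151. From x = 6 to 30 the lane has no roof, only the low rails, so that a finger can follow the case past the leaf.
- flap (a joint): Spring flap, one piece of sheet steel, hinged across the lane at its end nearest the robot (hinge line along y at x = -220, z = 38). Radians: 0 = shut, grows as the plate is pushed down, stop at 0.130. Spring torque 0.30 N m shut, 0.48 pushed down: 2 N at the mouth, 8 N 60 mm from the hinge. A finger can slide along the plate while holding it down. Pushing the case against it does not open it.
- plate (a point): On top of the flap's press plate, above the mouth line (moves with the flap). The plate lies left of the lane, y 26 to 84, x -216 to 36, 3 thick. Shut, its top rises from z = 38 at the hinge to 63 at the mouth; at 0.114 rad it is level at z = 38, 6 above the lane floor. A fingertip at height z, d from the hinge line, holds it at 0.114 - (z - 38)/d. The pan below it is at z = 22.
- leaf (a point): Middle of the top edge of the flap's upright leaf (moves with the flap): 4 thick, at x = 0 to 4, right across the lane. Shut, its top is 17 above the lane floor and it blocks the case; it has sunk below the floor once flap is over 0.08 rad, and rises again when the plate is let go.
- case_center (a point): Centre of the travel toothbrush case: a closed clear plastic box with a white end cap at the robot's end and a toothbrush inside, 100 long (its own x), 28 wide, 24 high, about 60 g. It lies on the lane floor between the rails, before the flap, its long side along the lane, its front end 10 to 40 mm short of the leaf.
- soap_dish: Ribbed steel soap dish with soap, 85 x 120 x 27, loose; to be left alone. Origin: centre of underside.
- bottle: Blue plastic bottle with twist cap, diameter 56, 150 high, loose; to be left alone. Origin: centre of underside.
- tin: Square aluminium box with screw-top lid, 56 x 56 x 46, loose; to be left alone. Origin: centre of underside.
- scraper: Flat bamboo tongue scraper, 135 long, 5 thick, loose; to be left alone. Origin: on its underside near its middle.
Not all that is in view belongs to the job. Of the things that look like the part that bears case_center, the smaller one is meant.

How it is judged (in metres and radians):
On the way, in this order (a step that is already met when the one before it is completed fails the run):
1. the flap is pushed down while the case is still before it (value of joint flap above 0.07 rad and x of case_center in the frame of steriliser below -0.045 m), for 0.1 s.
2. the case is pushed by the fingers across the flap's line while the flap is kept down (value of joint flap above 0.07 rad and contact force between the fingers and case above 0.05 N and x of case_center in the frame of steriliser between -0.02 and 0.05 m), for 0.1 s.
3. the whole case is behind the flap (x of case_center in the frame of steriliser above 0.054 m), for 0.1 s.
At the end, for the whole second after the job is handed in: The case lies flat at rest on the lane floor inside (within 5 mm of flat height, 8 mm of the lane's middle), its whole length behind the flap's leaf (centre 54 to 105 mm past the mouth), and the flap has sprung shut (value under 0.01 rad) (x of case_center in the frame of steriliser between 0.054 and 0.105 m and y of case_center in the frame of steriliser between -0.008 and 0.008 m and z of case_center in the frame of steriliser below 0.049 m and value of joint flap below 0.01 rad and linear speed of case below 0.01 m/s); the robot touches nothing.
It fails at once if the case is lifted more than 12 mm (z of case_center in the frame of steriliser above 0.056 m).
It fails at once if the case is tipped (angle between case_center's own z axis and vertical above 0.25 rad).
It fails at once if a bystander is moved more than 20 mm (distance of any of soap_dish, bottle, tin, scraper from where it was at the start of the episode above 0.02 m).
It fails at once if the case is pinched or shoved hard (contact force between the fingers and case above 20 N).
It also fails if it takes over 42 s, if anything falls off the work surface, if the arm or the gripper's body presses on something with over 40 N, if the wrist force passes 120 N, or if a joint passes its speed limit or range.

## Working session

There is one attempt and no reset: what is moved stays moved. The work goes in short steps, Python scripts to look and compute and a tool call to move; the robot and the scene stay as the last step left them, time stands still between calls to the robot, and variables do not carry over. Pictures are saved under pics/ and viewed, about 8 in all and at most 12, crops included, and the job is handed in when it is done.

Besides the shell and the picture viewer there is one more tool, called after "Call:" as a command line: name --argument value ..., lists and objects as JSON in quotes. send_rows: Moves the arm, as the interface text tells. Its arguments: {"type":"object","properties":{"moves":{"type":"array","items":{"type":"array","items":{"type":"array","items":{"type":"number"}}}},"grip":{"type":"number"}},"required":["moves"]}

```bash
mkdir -p pics; python3 - <<'E'
from cell import env
import cv2,numpy as np
s=env.state();print({k:np.round(v,3).tolist() for k,v in s.items()})
for c in("side","top","wrist"):
    r=env.read_camera(c);cv2.imwrite(f"pics/{c}0.png",r["image"][:,:,::-1])
    print(c,{k:np.round(v,3).tolist() for k,v in r.items() if k!="image"})
    if c!="wrist":
        for t in("steriliser","lane","hood","plate","leaf","case_center","soap_dish","bottle","tin","scraper"):
            print(t,[(np.round(d["xy"],1).tolist(),round(d["confidence"],2)) for d in env.look_for(c,t)[:3]])
a=[cv2.imread(f"pics/{c}0.png") for c in("top",)]
E
```

```text
{'t': 0.0, 'joints': [1.045, 0.492, 1.559, 0.0, 1.092, -0.106], 'qvel': [-0.0, -0.001, 0.0, 0.001, -0.001, -0.0], 'tau': [0.001, -61.265, -25.818, 0.069, 0.048, -0.0], 'eef_pos': [254.589, 570.53, 222.053], 'tcp_rot': [-3.141, 0.001, 1.151], 'ft_force': [-0.384, 0.067, -0.313], 'moment': [-0.011, -0.009, -0.006], 'opening': 0.999}
side {'mtx': [[499.816, 0.0, 282.605], [0.0, 499.816, 213.186], [0.0, 0.0, 1.0]], 'T': [[0.988, 0.116, -0.098, 282.451], [-0.152, 0.737, -0.658, -967.408], [-0.004, 0.665, 0.746, 1174.807], [0.0, 0.0, 0.0, 1.0]]}
steriliser [([356.7, 211.1], 0.65)]
lane [([353.3, 209.7], 0.69)]
hood [([355.5, 210.9], 0.94)]
plate [([332.7, 196.2], 0.86)]
leaf [([332.0, 200.9], 0.57)]
case_center [([336.7, 211.6], 0.88), ([212.2, 341.4], 0.77)]
soap_dish [([294.0, 150.7], 0.78), ([331.7, 197.3], 0.73)]
bottle [([343.7, 134.0], 0.87), ([332.3, 324.1], 0.36)]
tin [([394.5, 312.3], 0.68), ([352.2, 212.6], 0.24)]
scraper [([335.6, 321.8], 0.79), ([330.6, 197.9], 0.36)]
top {'mtx': [[379.815, 0.0, 277.213], [0.0, 379.815, 205.006], [0.0, 0.0, 1.0]], 'T': [[-0.022, 0.991, -0.13, 310.255], [-1.0, -0.022, -0.002, -11.141], [-0.005, 0.13, 0.991, 961.189], [0.0, 0.0, 0.0, 1.0]]}
steriliser [([266.4, 123.3], 0.85), ([252.2, 141.3], 0.71), ([132.3, 98.8], 0.35)]
lane [([264.1, 126.4], 0.63)]
hood [([266.5, 128.1], 0.81)]
plate [([249.8, 140.2], 0.56)]
leaf [([249.0, 140.9], 0.65)]
case_center [([417.6, 302.2], 0.94), ([277.5, 139.5], 0.64), ([250.1, 139.7], 0.62)]
soap_dish [([144.0, 170.7], 0.62), ([406.0, 107.5], 0.44), ([249.3, 140.5], 0.17)]
bottle [([128.3, 99.3], 0.89)]
tin [([407.3, 110.9], 0.57)]
scraper [([411.2, 173.4], 0.88)]
wrist {'mtx': [[325.192, 0.0, 278.194], [0.0, 325.192, 211.356], [0.0, 0.0, 1.0]], 'mount': [[1.0, -0.001, -0.001, -1.033], [-0.001, -0.969, -0.246, -69.356], [-0.001, 0.246, -0.969, -162.747], [0.0, 0.0, 0.0, 1.0]]}
```

View pics/top0.png

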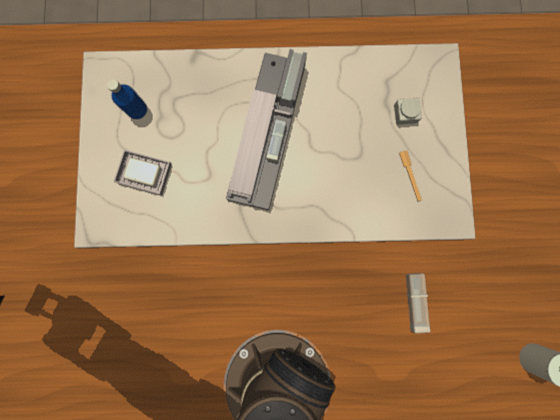

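View pics/side0.png

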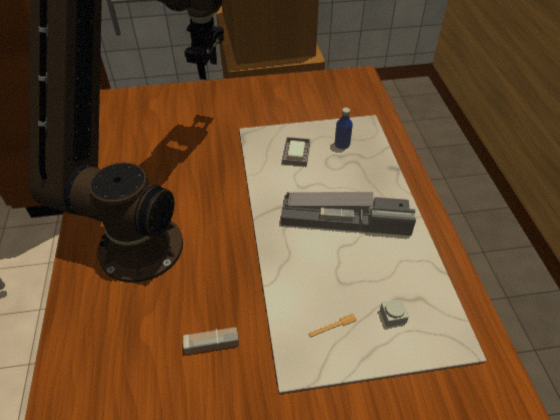

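```bash
python3 - <<'E'
import cv2,numpy as np
t=cv2.imread("pics/top0.png")[40:220,220:315];s=cv2.imread("pics/side0.png")[180:240,275:425]
o=np.zeros((600,800,3),np.uint8)
a=cv2.resize(t,None,fx=3.3,fy=3.3,interpolation=cv2.INTER_CUBIC);b=cv2.resize(s,None,fx=3.2,fy=3.2,interpolation=cv2.INTER_CUBIC)
o[:a.shape[0],:a.shape[1]]=a;o[:b.shape[0],316:316+b.shape[1]]=b
cv2.imwrite("pics/crop0.png",o)
E
```

```text
(no output)
```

View pics/crop0.png

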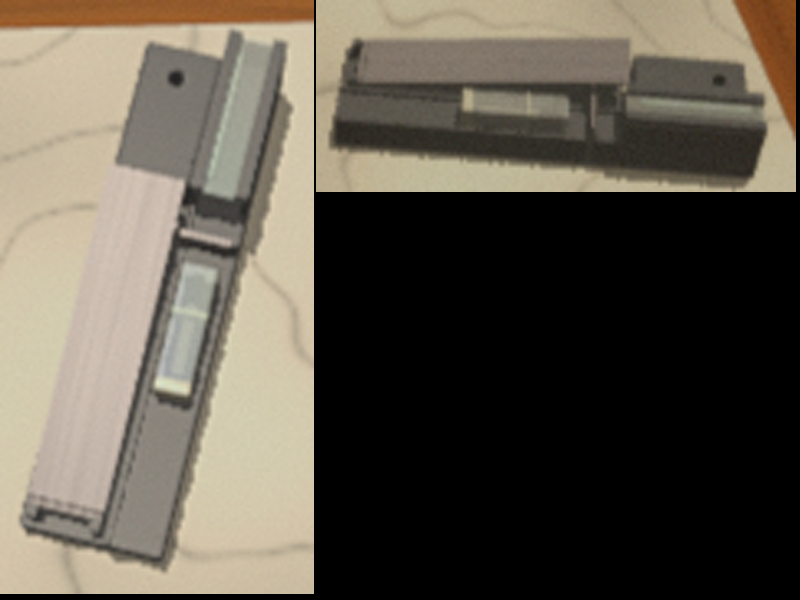

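```bash
cat > h.py <<'E'
import numpy as np,cv2
from scipy.optimize import least_squares
def proj(P,mtx,T):
    p=(np.atleast_2d(P)-T[:3,3])@T[:3,:3]; return np.c_[mtx[0,0]*p[:,0]/-p[:,2]+mtx[0,2], mtx[1,1]*-p[:,1]/-p[:,2]+mtx[1,2]]
def fish(P,mtx,mount,pos,rot):
    from scipy.spatial.transform import Rotation as R
    A=np.eye(4);A[:3,:3]=R.from_euler('xyz',rot).as_matrix();A[:3,3]=pos;T=A@mount
    p=(np.atleast_2d(P)-T[:3,3])@T[:3,:3]; q=np.c_[p[:,0],-p[:,1],-p[:,2]]
    n=np.linalg.norm(q[:,:2],axis=1);th=np.arctan2(n,q[:,2]);return mtx[0,0]*(th/n)[:,None]*q[:,:2]+mtx[:2,2]
def tw(P,pose):
    x,y,a=pose[:3];P=np.atleast_2d(P).astype(float);c,s=np.cos(a),np.sin(a)
    return np.c_[x+c*P[:,0]-s*P[:,1],y+s*P[:,0]+c*P[:,1],P[:,2]+12]
E
python3 - <<'E'
from h import *
from cell import env
c={k:env.read_camera(k) for k in("top","side")}
top=[((36,26,67),(185,180)),((36,84,67),(116,166)),((-216,84,38.5),(35,497)),((-216,26,38.5),(105,513)),((146,84,48),(148,43)),((30,-22,71),(243,205)),((30,22,71),(192,192)),((156,-22,71),(287,42)),((156,22,71),(233,33)),((2,17,49),(180,232)),((2,-17,49),(233,245))]
side=[((36,84,67),(628,38)),((36,26,67),(630,83)),((-216,26,38.5),(357,82)),((-216,84,38.5),(362,42)),((156,-22,71),(764,127)),((30,-22,71),(628,120)),((146,84,48),(743,62))]
M=[np.array([p[0] for p in l],float) for l in(top,side)]
U=[np.array([p[1] for p in top])/3.3+[220,40],(np.array([p[1] for p in side])-[316,0])/3.2+[275,180]]
f=lambda v:np.concatenate([(proj(tw(m,v),c[k]["mtx"],c[k]["T"])-u).ravel() for m,u,k in zip(M,U,c)])
for sel in (slice(None),slice(0,22),slice(22,None)):
    r=least_squares(lambda v:f(v)[sel],[600,0,-.2],loss="soft_l1",x_scale=[10,10,.1]);print(r.x.round(3),r.cost.round(2))
v=r0=least_squares(f,[600,0,-.2],loss="soft_l1",x_scale=[10,10,.1]).x
print(f(v).reshape(-1,2).round(1).tolist())
# case ends in top (z 56): unproject
uc=np.array([(155,388),(190,394),(183,262),(216,269)])/3.3+[220,40]
for u in uc:
    print(least_squares(lambda q:proj(tw((q[0],q[1],56),v),c["top"]["mtx"],c["top"]["T"])[0]-u,[-60,0]).x.round(1))
E
```

```text
[ 6.55027e+02 -3.03650e+01 -2.58000e-01] 9.86
[ 6.54997e+02 -3.01060e+01 -2.60000e-01] 7.77
[ 6.55087e+02 -3.09430e+01 -2.53000e-01] 1.89
[[0.7, 0.4], [-1.5, -0.6], [-1.2, 0.1], [0.7, 0.8], [-0.1, -0.4], [1.9, -1.1], [-0.4, -1.2], [0.2, 0.7], [-0.8, -0.5], [2.6, 1.3], [-0.1, 0.4], [0.1, 0.1], [-0.2, -0.0], [0.7, 0.4], [0.9, -0.7], [0.2, 0.6], [-1.3, -0.6], [-0.4, -0.5]]
[-118.7   13.2]
[-117.1  -12.8]
[-20.9  15.7]
[-20.5  -9.3]
```

Call:
send_rows --moves '[[[-0.02,0.02,0,0,0,0],[-0.06,0.07,0,0,0,0],[-0.12,0.14,0,0,0,0],[-0.19,0.23,0,0,0,0],[-0.26,0.32,0,0,0,0],[-0.33,0.41,0,0,0,0],[-0.4,0.5,0,0,0,0],[-0.47,0.58,0,0,0,0],[-0.54,0.66,0,0,0,0],[-0.59,0.73,0,0,0,0],[-0.62,0.765,0,0,0,0],[-0.632,0.779,0,0,0,0]]]' --grip 0

```text
t: 2.25
eef_pos: [391.5, 300.3, 222.8]
tcp_rot: [3.141, -0.0, 1.149]
ft_force: [0.3, 0.9, -0.1]
opening: 0.499
```

Call:
send_rows --moves '[[[-0.02,0.02,0,0,0,-0.01],[-0.06,0.07,0,0,0,-0.02],[-0.12,0.14,0,0,0,-0.03],[-0.19,0.23,0,0,0,-0.04],[-0.26,0.32,0,0,0,-0.05],[-0.33,0.41,0,0,0,-0.06],[-0.4,0.5,0,0,0,-0.07],[-0.47,0.58,0,0,0,-0.08],[-0.54,0.66,0,0,0,-0.09],[-0.6,0.74,0,0,0,-0.103],[-0.632,0.779,0,0,0,-0.103],[-0.632,0.779,0,0,0,-0.103]]]'

```text
t: 3.25
eef_pos: [528.0, 31.9, 222.4]
tcp_rot: [3.141, 0.0, 1.31]
ft_force: [-0.3, 0.1, -0.1]
opening: 0.499
```

```bash
python3 - <<'E'
from h import *
from cell import env
s=env.state();print({k:np.round(s[k],3).tolist() for k in("t","eef_pos","tcp_rot","ft_force","opening")})
r=env.read_camera("wrist");im=r["image"][:,:,::-1].copy()
cv2.imwrite("pics/w1raw.png",im)
v=(655,-30.4,-.258)
m=[(36,26,67),(36,84,67),(-216,84,38.5),(-216,26,38.5),(146,84,48),(30,-22,71),(30,22,71),(2,17,49),(2,-17,49),(-118,14,56),(-118,-14,56),(-18,14,56),(-18,-14,56)]
u=fish(tw(m,v),r["mtx"],r["mount"],s["eef_pos"],s["tcp_rot"]);print(u.round(1).tolist())
im=cv2.resize(im,(800,600),interpolation=cv2.INTER_CUBIC)
for p in u: cv2.drawMarker(im,tuple((p/0.7).astype(int).tolist()),(0,0,255),cv2.MARKER_CROSS,9,1)
cv2.imwrite("pics/w1.png",im)
E
```

```text
{'t': 3.25, 'eef_pos': [528.005, 31.934, 222.414], 'tcp_rot': [3.141, 0.0, 1.31], 'ft_force': [-0.297, 0.105, -0.052], 'opening': 0.499}
[[277.4, 349.3], [326.7, 348.2], [333.4, 123.5], [276.9, 122.7], [318.9, 398.6], [235.8, 346.7], [273.9, 347.4], [269.6, 317.4], [240.6, 317.0], [265.2, 220.4], [237.8, 220.4], [266.6, 306.0], [241.7, 305.6]]
```

View pics/w1.png

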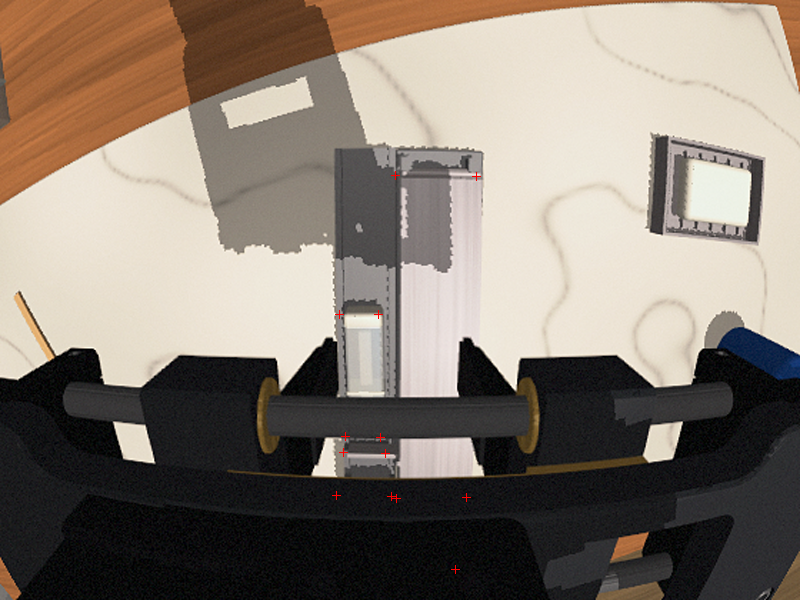

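Call:
send_rows --moves '[[[0.002,0,0.02,0,0,0],[0.005,0,0.06,0,0,0],[0.008,0,0.12,0,0,0],[0.01,0,0.18,0,0,0],[0.013,0,0.24,0,0,0],[0.013,0,0.3,0,0,0],[0.013,0,0.36,0,0,0],[0.013,0,0.41,0,0,0],[0.013,0,0.45,0,0,0],[0.013,0,0.475,0,0,0],[0.013,0,0.485,0,0,0],[0.013,0,0.485,0,0,0]]]'

```text
t: 4.3
eef_pos: [527.5, 38.5, 76.7]
tcp_rot: [-3.141, 0.0, 1.314]
ft_force: [0.2, 0.2, 0.2]
opening: 0.499
```

```bash
python3 - <<'E'
from h import *
from cell import env
s=env.state();print({k:np.round(s[k],3).tolist() for k in("t","eef_pos","tcp_rot","ft_force","opening")})
r=env.read_camera("wrist");im=r["image"][:,:,::-1].copy()
im=im[100:380,90:470];im=cv2.resize(im,None,fx=2.1,fy=2.1,interpolation=cv2.INTER_CUBIC)
# fingertip centres
A=[(528+29.75*d*np.cos(1.31),32+29.75*d*np.sin(1.31),s["eef_pos"][2]-8) for d in(-1,1)]
print(fish(np.array(A),r["mtx"],r["mount"],s["eef_pos"],s["tcp_rot"]))
cv2.imwrite("pics/w2.png",im)
E
```

```text
{'t': 4.3, 'eef_pos': [527.523, 38.53, 76.745], 'tcp_rot': [-3.141, 0.0, 1.314], 'ft_force': [0.211, 0.233, 0.152], 'opening': 0.499}
[[216.8806208  258.78916604]
 [320.78921919 259.5148709 ]]
```

View pics/w2.png

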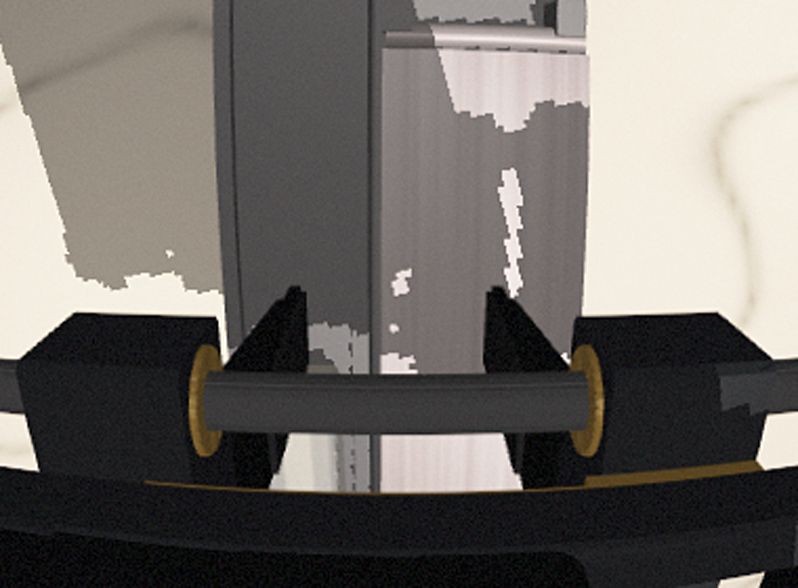

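```bash
python3 - <<'E'
from h import *
from cell import env
s=env.state();r=env.read_camera("wrist");print(s["eef_pos"],s["tcp_rot"])
im=r["image"][:,:,::-1].copy()
for v in[(655,-30.4,-.258)]:
  for n,m in dict(plate=[(-216,84,38.5),(-216,26,38.5)],case=[(-118,14,56),(-118,-14,56),(-118,14,32),(-118,-14,32)],rails=[(-200,17,36),(-200,-17,36),(-160,17,36),(-160,-17,36)],lane0=[(-200,17,32),(-200,-17,32)]).items():
    u=fish(tw(m,v),r["mtx"],r["mount"],s["eef_pos"],s["tcp_rot"]);print(n,((u-[90,100])*2.1).round(0).tolist())
c,sn=np.cos(s["tcp_rot"][2]),np.sin(s["tcp_rot"][2]);X=np.array([c,sn,0]);Y=np.array([sn,-c,0])
P=[s["eef_pos"]+a*X+b*Y+[0,0,-8] for a in(-35.5,-23.75) for b in(-10,10)]
print("tip",((fish(np.array(P),r["mtx"],r["mount"],s["eef_pos"],s["tcp_rot"])-[90,100])*2.1).round(0).tolist())
cr=im[240:300,170:270];cv2.imwrite("pics/w3.png",cv2.convertScaleAbs(cv2.resize(cr,None,fx=7,fy=7,interpolation=cv2.INTER_CUBIC),alpha=1.6,beta=20))
E
```

```text
[527.90913248  38.32298382  77.31097869] [ 3.14151973e+00 -1.28791644e-04  1.31352520e+00]
plate [[576.0, 47.0], [369.0, 42.0]]
case [[327.0, 398.0], [231.0, 396.0], [334.0, 363.0], [247.0, 361.0]]
rails [[338.0, 99.0], [220.0, 102.0], [339.0, 237.0], [226.0, 237.0]]
lane0 [[339.0, 99.0], [223.0, 101.0]]
tip [[265.0, 292.0], [270.0, 360.0], [309.0, 292.0], [312.0, 361.0]]
```

View pics/w3.png

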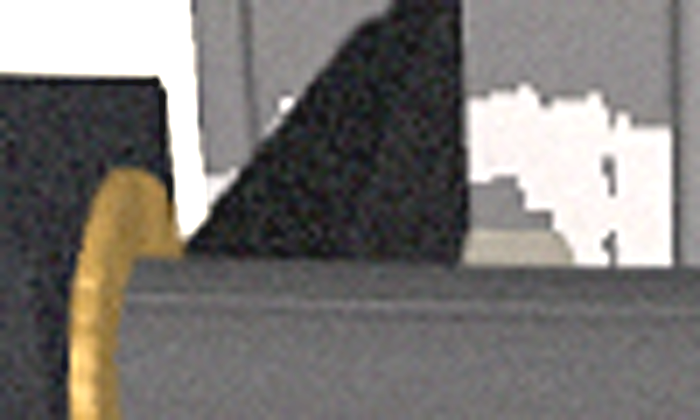

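Call:
send_rows --moves '[[[0,0,0.008,0,0,0],[0,0,0.016,0,0,0],[0,0,0.024,0,0,0],[0,0,0.028,0,0,0],[0,0,0.028,0,0,0],[0,0,0.028,0,0,0]]]'

```text
t: 4.9
eef_pos: [528.0, 37.7, 68.7]
tcp_rot: [-3.141, -0.0, 1.313]
ft_force: [-0.8, 0.0, -0.9]
opening: 0.498
```

Call:
send_rows --moves '[[[0,0,0.006,0,0,0],[0,0,0.012,0,0,0],[0,0,0.012,0,0,0],[0,0,0.012,0,0,0]]]'

```text
t: 5.23
eef_pos: [528.3, 37.7, 65.2]
tcp_rot: [3.141, -0.0, 1.313]
ft_force: [1.3, -0.7, 2.3]
opening: 0.503
```

Call:
send_rows --moves '[[[0,0,0.005,0,0,0],[0,0,0.01,0,0,0],[0,0,0.015,0,0,0],[0,0,0.02,0,0,0],[0,0,0.02,0,0,0],[0,0,0.02,0,0,0]]]'

```text
t: 5.73
eef_pos: [528.3, 37.7, 59.1]
tcp_rot: [3.141, -0.0, 1.313]
ft_force: [2.1, -1.4, 4.0]
opening: 0.502
```

```bash
python3 - <<'E'
from h import *
from cell import env
s=env.state();print({k:np.round(s[k],2).tolist() for k in("t","eef_pos","ft_force")})
o=[]
for c,(a,b,d,e) in dict(side=(170,245,270,430),top=(40,220,215,375)).items():
    im=env.read_camera(c)["image"][a:b,d:e,::-1];o.append(cv2.resize(im,None,fx=3.6 if c=="side" else 2.0,fy=3.6 if c=="side" else 1.8,interpolation=cv2.INTER_CUBIC))
cv2.imwrite("pics/p4.png",np.vstack([cv2.resize(o[0],(576,270)),cv2.resize(o[1],(576,330))]))
E
```

```text
{'t': 5.73, 'eef_pos': [528.27, 37.74, 59.14], 'ft_force': [2.13, -1.42, 4.03]}
```

View pics/p4.png

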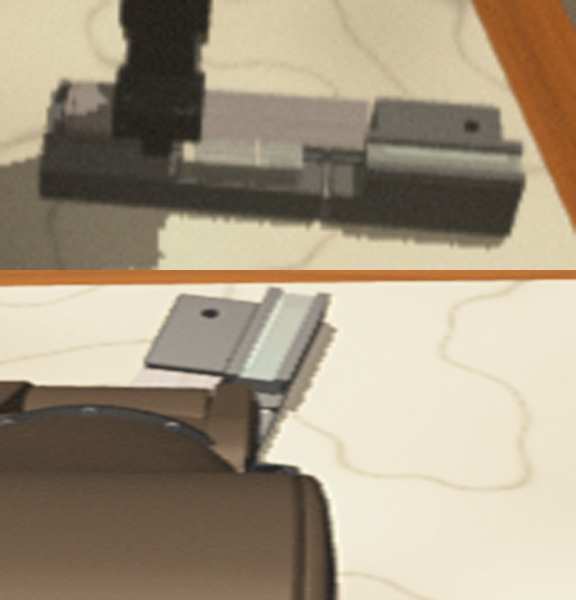

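Call:
send_rows --moves '[[[0,0.01,0,0,0,0],[0,0.02,0,0,0,0],[0,0.03,0,0,0,0],[0,0.04,0,0,0,0],[0,0.05,0,0,0,0],[0,0.06,0,0,0,0],[0,0.075,0,0,0,0],[0,0.09,0,0,0,0],[0,0.105,0,0,0,0],[0,0.12,0,0,0,0],[0,0.135,0,0,0,0],[0,0.15,0,0,0,0]]]'

```text
t: 6.83
eef_pos: [572.0, 26.1, 59.1]
tcp_rot: [3.142, -0.0, 1.313]
ft_force: [-3.2, 1.1, 3.6]
opening: 0.501
```

```bash
python3 - <<'E'
from h import *
from cell import env
s=env.state();print({k:np.round(s[k],3).tolist() for k in("t","eef_pos","tcp_rot","ft_force","opening")})
im=env.read_camera("side")["image"][170:245,270:430,::-1]
cv2.imwrite("pics/p5.png",cv2.resize(im,None,fx=4.5,fy=4.5,interpolation=cv2.INTER_CUBIC))
E
```

```text
{'t': 6.833, 'eef_pos': [571.978, 26.148, 59.085], 'tcp_rot': [3.142, -0.0, 1.313], 'ft_force': [-3.229, 1.095, 3.65], 'opening': 0.501}
```

View pics/p5.png

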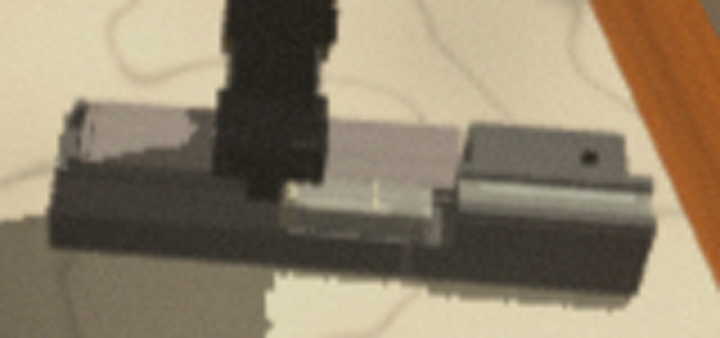

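Call:
send_rows --moves '[[[0,0.015,0,0,0,0],[0,0.03,0,0,0,0],[0,0.045,0,0,0,0],[0,0.06,0,0,0,0],[0,0.075,0,0,0,0],[0,0.09,0,0,0,0],[0,0.105,0,0,0,0],[0,0.12,0,0,0,0],[0,0.135,0,0,0,0],[0,0.15,0,0,0,0],[0,0.165,0,0,0,0],[0,0.18,0,0,0,0]]]'

```text
t: 7.88
eef_pos: [624.2, 12.4, 59.1]
tcp_rot: [3.142, -0.0, 1.313]
ft_force: [-2.5, 1.2, 2.0]
opening: 0.498
```

Call:
send_rows --moves '[[[0,0.015,0,0,0,0],[0,0.03,0,0,0,0],[0,0.045,0,0,0,0],[0,0.06,0,0,0,0],[0,0.075,0,0,0,0],[0,0.09,0,0,0,0],[0,0.105,0,0,0,0],[0,0.12,0,0,0,0],[0,0.13,0,0,0,0],[0,0.135,0,0,0,0],[0,0.14,0,0,0,0],[0,0.14,0,0,0,0]]]'

```text
t: 8.88
eef_pos: [664.6, 1.7, 59.1]
tcp_rot: [3.141, -0.0, 1.313]
ft_force: [-0.5, -0.1, 1.8]
opening: 0.503
```

```bash
python3 - <<'E'
from h import *
from cell import env
s=env.state();print({k:np.round(s[k],3).tolist() for k in("t","eef_pos","tcp_rot","ft_force","opening")})
r=env.read_camera("side");im=r["image"][170:245,270:430,::-1]
d=s["eef_pos"]-np.array([655,-30.4,0]);print("own xy",.9669*d[0]-.2551*d[1],.2551*d[0]+.9669*d[1])
cv2.imwrite("pics/p6.png",cv2.resize(im,None,fx=4.5,fy=4.5,interpolation=cv2.INTER_CUBIC))
E
```

```text
{'t': 8.883, 'eef_pos': [664.6, 1.685, 59.106], 'tcp_rot': [3.141, -0.0, 1.313], 'ft_force': [-0.529, -0.051, 1.843], 'opening': 0.503}
own xy 1.0977614678081977 33.47166465214816
```

View pics/p6.png

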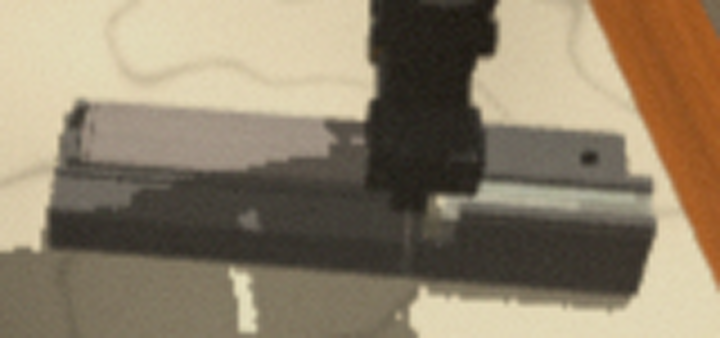

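Call:
send_rows --moves '[[[0,0.008,0,0,0,0],[0,0.016,0,0,0,0],[0,0.022,0,0,0,0],[0,0.027,0,0,0,0],[0,0.027,0,0,0,0],[0,0.027,0,0,0,0]]]'

```text
t: 9.43
eef_pos: [672.5, -0.4, 59.2]
tcp_rot: [3.141, -0.0, 1.313]
ft_force: [0.3, 0.5, 0.8]
opening: 0.497
```

Call:
send_rows --moves '[[[0,-0.003,0,0,0,0],[0,-0.006,-0.005,0,0,0],[0,-0.006,-0.02,0,0,0],[0,-0.006,-0.04,0,0,0],[0,-0.006,-0.06,0,0,0],[0,-0.006,-0.08,0,0,0],[0,-0.006,-0.1,0,0,0],[0,-0.006,-0.14,0,0,0],[0,-0.006,-0.2,0,0,0],[0,-0.006,-0.26,0,0,0],[0,-0.006,-0.31,0,0,0],[0,-0.006,-0.34,0,0,0]]]'

```text
t: 10.43
eef_pos: [670.9, 0.1, 163.8]
tcp_rot: [3.139, -0.0, 1.313]
ft_force: [-0.1, 0.1, -0.1]
opening: 0.502
```

Call:
send_rows --moves '[[[0,-0.02,-0.02,0,0,0],[0,-0.06,-0.05,0,0,0],[0,-0.12,-0.08,0,0,0],[0,-0.19,-0.1,0,0,0],[0,-0.27,-0.1,0,0,0],[0,-0.35,-0.1,0,0,0],[0,-0.43,-0.1,0,0,0],[0,-0.5,-0.1,0,0,0],[0,-0.55,-0.1,0,0,0],[0,-0.58,-0.1,0,0,0],[0,-0.6,-0.1,0,0,0],[0,-0.6,-0.1,0,0,0]]]'

```text
t: 11.43
eef_pos: [495.7, 46.3, 191.2]
tcp_rot: [-3.141, -0.0, 1.313]
ft_force: [-0.6, 0.5, -0.3]
opening: 0.501
```

```bash
python3 - <<'E'
from h import *
from cell import env
s=env.state();print({k:np.round(s[k],3).tolist() for k in("t","eef_pos","ft_force")})
a=env.read_camera("top")["image"][40:220,215:315,::-1];b=env.read_camera("side")["image"][170:245,270:430,::-1]
o=np.zeros((600,800,3),np.uint8);a=cv2.resize(a,(300,540),interpolation=cv2.INTER_CUBIC);b=cv2.resize(b,(496,232),interpolation=cv2.INTER_CUBIC)
o[:540,:300]=a;o[:232,304:]=b;cv2.imwrite("pics/p7.png",o)
E
```

```text
{'t': 11.433, 'eef_pos': [495.652, 46.298, 191.201], 'ft_force': [-0.619, 0.47, -0.276]}
```

View pics/p7.png

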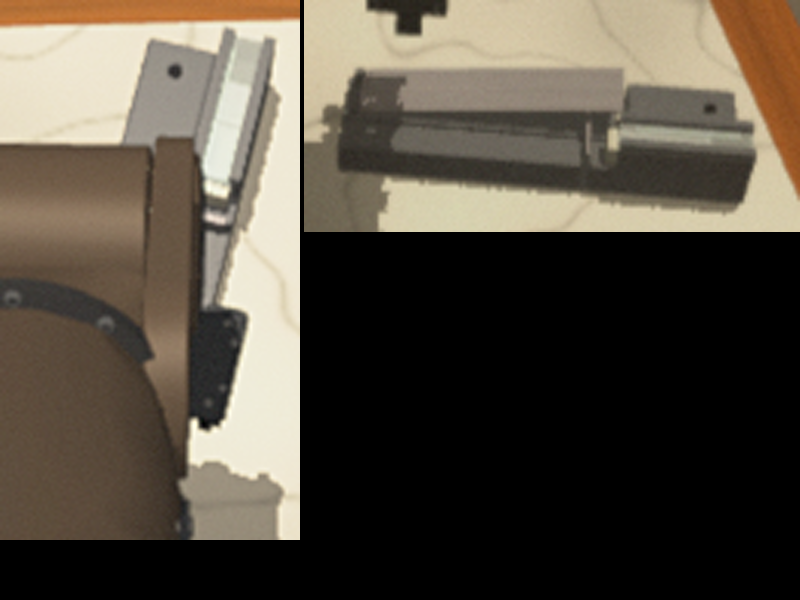

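```bash
python3 -c "
from cell import env
print(env.job_done(),env.state()['ft_force'])"
```

```text
the job is handed in; nothing more can be done
the job is handed in; nothing more can be done
```

The toothbrush case is in the steriliser behind the closed flap, and I handed the job in at about 11.4 s; no verdict was reported.

- **What I did:** With the jaws half open across the lane, one finger held the press plate down at an estimated 0.10 rad. The other pushed the case about 145 mm along the lane. I then backed off 2 mm, lifted straight up and moved the arm clear.
- **Forces:** The wrist force stayed at about 5 N or less in every reading.
- **Final pictures:** The plate is back up, the leaf stands in the mouth, and the whole case lies flat under the hood with its white cap just behind the leaf. Going by the finger position, the case centre is about 69 mm past the mouth, give or take 3 mm. I read no contact on the robot at the end.
- **Not checked:** I did not measure the case's resting pose or the flap angle numerically at the end. I also did not re-measure the soap dish, bottle, tin and scraper, but the arm never came near them.
- **Disagreement:** The wrist camera and the fixed cameras differed by 3 to 6 mm sideways in where they put the lane, more than the stated 2 mm calibration. I steered between the two.

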